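# Load a calibration ring and index the slide to the lens

## Robot

A 6-joint arm with a two-finger parallel gripper is mounted at the origin on the work surface. World frame = base frame: x ahead of the robot, y to its left, z up, the work surface at z = 0. Lengths are in m, angles in rad, forces in N, time in s.
With the tool pointing down it reaches from about 0.35 to 0.975 m from the base axis. Payload 4.9 kg.
Tool frame: the origin (TCP) lies midway between the tips of the shut fingers; the grasp point (between the pads) lies 19 mm behind it; z points along the fingers, y is the direction in which the jaws open and shut (so a half turn about z gives the same grasp; the last joint's range is limited). The gripper opens to 85 mm and grips with 20 to 120 N. Pads are 22 mm wide; open, the fingers measure 114 mm over their backs; the gripper's body (76 mm by 85 mm) begins 54 mm behind the grasp point. The pads swing forward as they close: fully open they stand 13 mm farther back than shut.
Start: joints at [1.061, 0.053, 1.613, -0, 1.476, -0.119], TCP at [0.238, 0.578, 0.231] pointing down, gripper open.
Joint ranges: [-3.01, 3.01], [-1.01, 2.22], [0.06, 2.58], [-1.02, 4.17], [0.09, 2.62], [-3.14, 3.14]. Speed limits (rad/s): [2.57, 2.57, 3.14, 3.14, 3.14, 3.14].

## Interface

Orientations are given as a rotation vector (axis times angle).
In Python, from station import ctrl gives the robot as it stands.
- The arm moves only by the tool apply_moves, never from a script. Its argument "rows" is a list of rows, each a list of 6 numbers: the shift along the tool's x, y, z in cm, then the turn, a rotation vector about the tool's x, y, z in units of 5 degrees (1.0 is 5 degrees). In form: [[x, y, z, rx, ry, rz], ...]. A call has 1 to 20 rows; each row is the pose to reach, as a shift and turn from the pose measured when the call began, along the tool's axes at that moment; what a row does not reach only later rows make up. A row lasts 1/10 s, in which the tool goes at most 50 mm and 8.59 degrees, less where a joint would pass 70% of its speed; a pose out of reach is approached as far as the arm can. A call with a gripper value outside its range is refused whole. "grip" is the closure, from 0 (fully open) to 1 (shut), set as the call begins (left out, the last holds). The fingers move at their own pace and stop on an object; "squeeze" is the grip in N (left out, the last holds). Time passes only in rows, so rows that repeat a pose let the fingers close. It gives the time, the measured TCP pose, the force and the opening at its end, in the units of the state.
- ctrl.get_obs(): the state, without advancing time (a new reading comes with each control period).
- ctrl.get_image(name): name is "scene" or "top"; returns a dict with "color" (480x640x3 uint8, blue, green, red), "mtx" (3x3 intrinsics, pixels), "rvec" (rotation vector, rad) and "tvec" (3), from world to camera coordinates, as OpenCV has them. Camera axes: x right, y down, z forward; pixel columns grow to the right and rows downward; lengths in m; the calibration is good to about 2 mm. A picture is of the moment at which its call begins. There is no depth.
- ctrl.finish_job(): hands the job in, once; it reports no verdict.
The state is a dict: "t": time; "q": joint angles; "dq": joint speeds; "effort": joint torques, N m; "tool_pos": TCP position; "tool_rot": TCP orientation; "contact_force": force on the tool from outside, world axes, zero at the start; "wrist_torque": the same for the moment, N m; "opening": finger opening in m.
Only numpy, scipy, OpenCV 4.12 (cv2) and the standard library are available. Lean on these libraries where they do the work, as an engineer would, in place of code of your own. Each camera call takes 0.05 s, during which the arm holds its last target.

## Task

Pick the ring whose bore suits the carriage's post and fit it over the post, all the way down, while the carriage is still parked. Then pull the spring plunger up by its knob, slide the carriage along the rail towards the lens and let the plunger go so that its pin drops fully into the locking hole there (feel for the hole: it is set a little differently every time). Leave the ring on the post, and leave the two other rings and everything else on the bench alone.

Things in the scene. Friction and masses are not known exactly. Their poses are not given: they have to be found in the camera images.
- rig: aluminium indexing slide fixed to the table, base plate 110 x 360, 12 thick. Origin on the table, on the rail's centre line; y along the rail towards the lens end, x across, z up. A horizontal black lens barrel (52 across, axis 88 high) lies across the rail's far side at y = +150, from x = +66 outwards. The carriage on the rail is an aluminium block 66 wide, 150 long, top 56 high.
- carriage (a joint): carriage position (m) along the rig's +y, -0.035 to an end stop at +0.122; about 2 N of friction (4 N with the pin riding on the strip). At 0 the post is at rig y = +50 mm and the knob at rig y = -45 mm, both at x = 0. It starts parked near 0, pin down in a slot of the steel strip below, where it can only move a little.
- hole_area (a point): middle of the zone of the locking hole, on top of the steel strip under the carriage (30 above the table). The hole (13 long for a 10 mm pin) lies anywhere within 12 mm either way of here along the rail; its true place is not measured. The pin falls in at a carriage position between 0.088 and 0.112; the post is then before the lens. Strip solid between slot and hole.
- plunger (a joint): height (m) of the spring plunger: 0 fully down (pin in slot or hole), 0.010 with the pin tip riding on the strip's top, 0.018 fully pulled. Slides straight up. The spring pulls it down with 6 N at 0, 9 N at 0.010, 11.4 N at 0.018; it returns by itself when let go. Pin 10 mm thick.
- knob (a point): centre of the plunger's black knurled knob: upright cylinder 28 mm across and 30 high (15 above and 15 below this point), 79 above the table when the plunger is down, so its underside is 8 above the carriage's top. The knob stands 95 mm from the post along the rail and moves with the carriage.
- post (a point): point on the carriage's post axis at the top of its shoulder, 66 above the table. The steel post, 26 mm across, rises 30 from here (the last 7 tapering to 16 across); the shoulder below is 40 across, 10 high on the carriage's top. A fitted ring rests on the shoulder, its centre 18 above this point.
- ring_mid_c (a point): centre (half-way up) of a plain aluminium calibration ring standing flat on the table: outside diameter 60, height 36, bore 30; axis vertical (its z). The bore goes right through.
- ring_small_c (a point): centre (half-way up) of a plain aluminium calibration ring standing flat on the table: outside diameter 60, height 36, bore 16; axis vertical (its z). The bore goes right through.
- ring_wide_c (a point): centre (half-way up) of a plain aluminium calibration ring standing flat on the table: outside diameter 60, height 36, bore 44; axis vertical (its z). The bore goes right through.
- jar: bystander: small amber jar, 36 across, 50 high; origin under its middle
- lens_cap: bystander: grey lens cap, disc 38 across, 16 high; origin under its middle
- wash_bottle: bystander: white bottle, 60 across, 130 high; origin under its middle
- dish: bystander: flat glass dish with lid, 94 across, 17 high; origin under its middle
- driver: bystander: screwdriver, 160 long, lying along its x
- mouse: bystander: black computer mouse, 105 x 60 x 28; origin under its middle
Things that resemble listed ones, but are neither listed nor needed, are in the scene too. What is shaped like the part that bears ring_mid_c but black or turquoise is not meant.

How it is judged:
By the outcome, as a careful person would: the job done as asked, in the order asked, and still so for the second after the job is handed in, with the robot touching nothing.
It also fails if it takes over 54 s, if anything falls off the work surface, if the arm or the gripper's body presses on something with over 40 N, if the wrist force passes 120 N, or if a joint passes its speed limit or range.

## Working session

There is one attempt and no reset: what is moved stays moved. The work goes in short steps, Python scripts to look and compute and a tool call to move; the robot and the scene stay as the last step left them, time stands still between calls to the robot, and variables do not carry over. Pictures are saved under pics/ and viewed, and the job is handed in when it is done.

Besides the shell and the picture viewer there is one more tool, called after ">>>" as name(argument=value, ...) on one line, values as JSON. apply_moves: Moves the arm, as the interface text tells. Its arguments: {"type":"object","properties":{"rows":{"type":"array","items":{"type":"array","items":{"type":"number"}}},"grip":{"type":"number"},"squeeze":{"type":"number"}},"required":["rows"]}

```bash
mkdir -p pics; ls; python3 - <<'E'
from station import ctrl
import cv2,numpy as np
print(ctrl.get_obs())
for n in("scene","top"):
    d=ctrl.get_image(n); cv2.imwrite(f"pics/{n}0.png",d["color"]); np.savez(f"pics/{n}.npz",mtx=d["mtx"],rvec=d["rvec"],tvec=d["tvec"])
    R=cv2.Rodrigues(np.array(d["rvec"],float))[0]; print(n,d["mtx"],(-R.T@np.array(d["tvec"]).reshape(3)),R)
E
```

```text
pics
{'t': 0.0, 'q': array([ 1.06100397e+00,  5.33522427e-02,  1.61430411e+00,  2.78940923e-05,
        1.47602378e+00, -1.18995205e-01]), 'dq': array([-4.79085947e-05, -2.40218202e-04,  7.08724974e-04,  5.94672580e-04,
       -5.31251208e-05,  1.61121591e-03]), 'effort': array([ 5.83914425e-04, -3.93692064e+01, -3.70169699e+01, -1.21422127e-04,
        7.05702594e-03, -2.13478489e-05]), 'tool_pos': array([0.23775699, 0.57732635, 0.23005986]), 'tool_rot': array([-0.60983726, -3.08114781,  0.00310413]), 'contact_force': array([ 0.47539545,  0.16568159, -0.27015055]), 'wrist_torque': array([-0.01032094, -0.0180783 ,  0.02654262]), 'opening': 0.08555031441810945}
scene [[574.9903877    0.         323.2771177 ]
 [  0.         574.9903877  238.55680926]
 [  0.           0.           1.        ]] [ 1.21225621 -0.21432128  1.15304425] [[ 0.35762834  0.93375207  0.01445838]
 [ 0.75434937 -0.27972085 -0.59389669]
 [-0.55050795  0.22330096 -0.80441139]]
top [[586.34612582   0.         328.40781729]
 [  0.         586.34612582 229.82041768]
 [  0.           0.           1.        ]] [0.36570025 0.06558275 1.5619214 ] [[-0.00325219 -0.99996454 -0.00776861]
 [-0.99751842  0.00379042 -0.07030391]
 [ 0.07033086  0.00752068 -0.99749537]]
```

View pics/scene0.png

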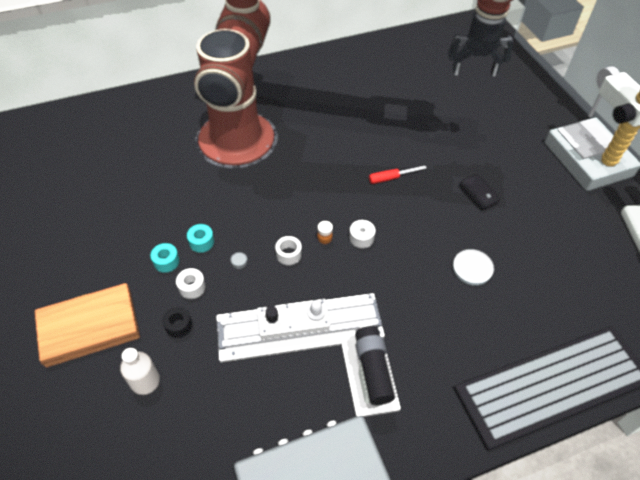

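View pics/top0.png

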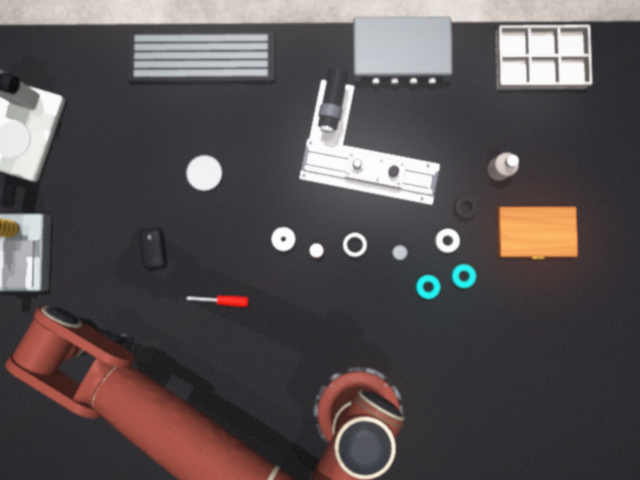

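In the top view there are three aluminium rings at (283,239), (355,244) and (448,240). The turquoise ones at (428,287) and (464,276) and the black one at (466,206) are not meant. I'll enlarge the rings and the rig.

```bash
python3 - <<'E'
import cv2,numpy as np
t=cv2.imread("pics/top0.png")
f=lambda x,y,w,h,s:cv2.resize(t[y:y+h,x:x+w],None,fx=s,fy=s,interpolation=cv2.INTER_CUBIC)
a=np.hstack([f(c-15,r-15,32,32,8) for c,r in((283,239),(355,244),(448,240))])
cv2.imwrite("pics/rings.png",a)
cv2.imwrite("pics/rig.png",f(295,125,150,85,5))
E
```

```text
(no output)
```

View pics/rings.png

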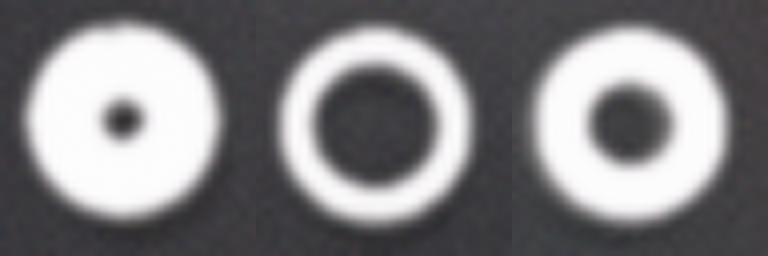

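View pics/rig.png

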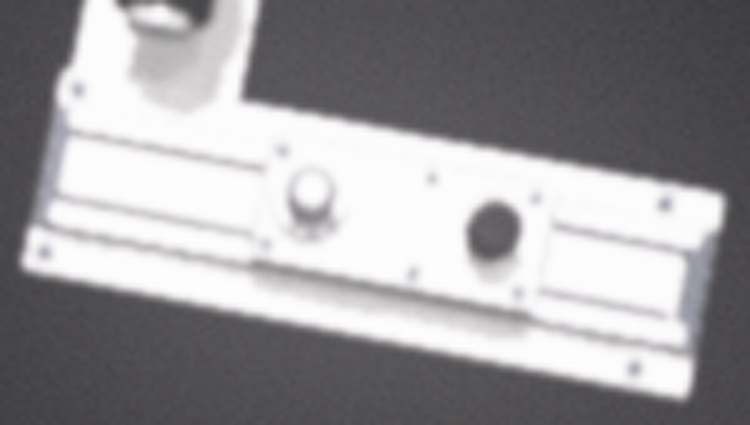

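Bore to outer diameter shows ring_small at (283,239), ring_wide at (355,244) and ring_mid (30/60) at (448,240). The 26 mm post needs ring_mid. Next, scene camera crops.

```bash
python3 - <<'E'
import cv2,numpy as np
t=cv2.imread("pics/scene0.png")
f=lambda x,y,w,h,s:cv2.resize(t[y:y+h,x:x+w],None,fx=s,fy=s,interpolation=cv2.INTER_CUBIC)
cv2.imwrite("pics/s_rig.png",f(210,285,180,80,4))
cv2.imwrite("pics/s_ring.png",f(165,260,50,50,10))
E
```

```text
(no output)
```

View pics/s_rig.png

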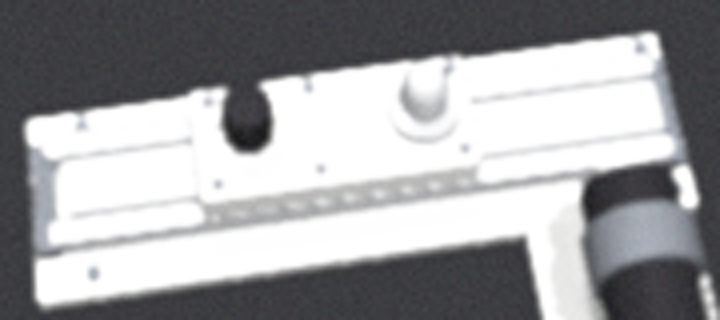

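View pics/s_ring.png

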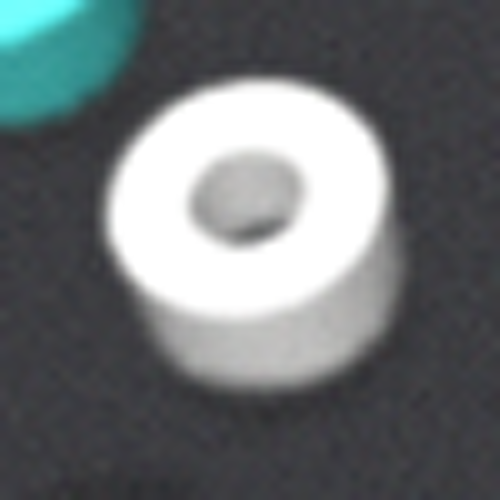

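```bash
cat > h.py <<'E'
import cv2,numpy as np
from scipy.optimize import least_squares
C={n:np.load(f"pics/{n}.npz") for n in("scene","top")}
def proj(n,P):
    c=C[n]; return cv2.projectPoints(np.asarray(P,float).reshape(-1,1,3),c["rvec"],c["tvec"],c["mtx"],None)[0].reshape(-1,2)
th=np.linspace(0,2*np.pi,72,endpoint=False)
def circ(x,y,z,r): return np.c_[x+r*np.cos(th),y+r*np.sin(th),0*th+z]
def hullc(n,x,y,z0,z1,r):
    h=cv2.convexHull(proj(n,np.vstack([circ(x,y,z0,r),circ(x,y,z1,r)])).astype(np.float32))
    m=cv2.moments(h); return np.array([m["m10"]/m["m00"],m["m01"]/m["m00"]]),m["m00"]
def blob(img,box,dark,thr):
    x0,y0,x1,y1=box; g=cv2.cvtColor(img[y0:y1,x0:x1],cv2.COLOR_BGR2GRAY)
    b=((g<thr) if dark else (g>thr)).astype(np.uint8)
    k,l,s,ce=cv2.connectedComponentsWithStats(b,connectivity=4)
    mid=np.array([(x1-x0)/2,(y1-y0)/2]); 
    i=1+np.argmin(np.linalg.norm(ce[1:]-mid,axis=1)+1000*(s[1:,4]<15)); 
    m=(l==i).astype(np.uint8); cs=cv2.findContours(m,cv2.RETR_EXTERNAL,cv2.CHAIN_APPROX_NONE)[0]
    f=np.zeros_like(m); cv2.drawContours(f,cs,-1,1,-1); ys,xs=np.nonzero(f)
    return np.array([xs.mean()+x0,ys.mean()+y0]),len(xs)
def rigp(p,P): # p=x,y,yaw
    P=np.asarray(P,float); c,s=np.cos(p[2]),np.sin(p[2])
    return np.c_[p[0]+c*P[:,0]-s*P[:,1],p[1]+s*P[:,0]+c*P[:,1],P[:,2]]
E
python3 - <<'E'
from h import *
I={n:cv2.imread(f"pics/{n}0.png") for n in C}
def loc(boxes,dark,thr,z0,z1,r,g):
    B={n:blob(I[n],boxes[n],dark,thr[n]) for n in boxes}
    f=lambda v,ns:np.concatenate([hullc(n,v[0],v[1],z0,z1,r)[0]-B[n][0] for n in ns])
    for ns in(["scene"],["top"],["scene","top"]):
        s=least_squares(f,g,args=(ns,),x_scale=.01,diff_step=1e-4);print(ns,s.x.round(4),s.fun.round(2))
    for n in B: print(n,B[n],hullc(n,*s.x,z0,z1,r))
    return s.x
ring=loc(dict(scene=(172,266,210,302),top=(432,224,464,256)),False,dict(scene=120,top=120),0,.036,.03,[.38,-.13])
knob=loc(dict(scene=(260,303,284,327),top=(382,160,406,182)),True,dict(scene=120,top=130),.064,.094,.014,[.5,-.05])
# rig from corners
tc=[((439.0,163.0),(.055,-.18,.012)),((432.6,204.2),(-.055,-.18,.012)),((299.6,178.2),(-.055,.18,.012))]
f4=lambda x,y:(210+(x+.5)/4-.5,285+(y+.5)/4-.5)
sc=[(f4(25,120),(-.055,-.18,.012)),(f4(660,33),(-.055,.18,.012)),(f4(38,307),(.055,-.18,.012))]
def F(p):
    r=[]
    for n,L in(("top",tc),("scene",sc)):
        r.append((proj(n,rigp(p,[b for a,b in L]))-np.array([a for a,b in L])).ravel())
    r.append((rigp(p,[(0,-.045,.094)])[0,:2]-knob)*400)
    return np.concatenate(r)
s=least_squares(F,[.53,.03,-.15],x_scale=.01); print(s.x,s.fun.round(2))
p=s.x; print("knob",rigp(p,[(0,-.045,0)]),"post",rigp(p,[(0,.05,0)]))
np.save("rig.npy",p)
def draw(n,off,wh,sc,fn):
    x,y=off;im=cv2.resize(I[n][y:y+wh[1],x:x+wh[0]],None,fx=sc,fy=sc,interpolation=cv2.INTER_CUBIC)
    def pl(P,col):
        q=(proj(n,rigp(p,P))-off+.5)*sc-.5; cv2.polylines(im,[np.round(q).astype(int)],True,col,1)
    R=lambda a,b,c,d,z:[(a,b,z),(c,b,z),(c,d,z),(a,d,z)]
    pl(R(-.055,-.18,.055,.18,.012),(0,0,255)); pl(R(-.033,-.075,.033,.075,.056),(0,160,0))
    pl(circ(0,.05,.066,.02),(255,0,0));pl(circ(0,.05,.096,.008),(255,0,0));pl(circ(0,.05,.089,.013),(255,0,0));pl(circ(0,-.045,.094,.014),(0,255,255));pl(circ(0,-.045,.064,.014),(0,255,255))
    cv2.imwrite(fn,im)
draw("top",(295,125),(150,85),5,"pics/o_top.png");draw("scene",(210,285),(180,80),4,"pics/o_scene.png")
E
```

```text
['scene'] [ 0.4467 -0.2333] [0. 0.]
['top'] [ 0.4462 -0.2349] [-0.  0.]
['scene', 'top'] [ 0.4464 -0.234 ] [-0.31 -0.01 -0.34 -0.09]
scene (array([190.08077994, 282.61002786]), 718) (array([189.76955763, 282.59664869]), 682.8145450172015)
top (array([447.19878296, 240.0811359 ]), 493) (array([446.85429484, 239.99383659]), 470.76662676851265)
['scene'] [ 0.6177 -0.0894] [ 0. -0.]
['top'] [ 0.6196 -0.0888] [0. 0.]
['scene', 'top'] [ 0.6186 -0.0892] [0.23 0.31 0.15 0.39]
scene (array([270.66382979, 311.32340426]), 235) (array([270.8913633 , 311.63122378]), 213.73163315001875)
top (array([393.16049383, 171.12345679]), 81) (array([393.30930033, 171.51497208]), 119.31411633337848)
[ 0.63378027 -0.0342033  -0.19685728] [ 1.19  0.01  0.15 -0.95  0.22 -0.65 -0.52 -0.2  -2.45 -0.49 -0.74 -1.93
  2.57  4.34]
knob [[ 0.6249788  -0.07833417  0.        ]] post [[0.64355969 0.01483101 0.        ]]
```

```bash
python3 -c "
import cv2,numpy as np
a=cv2.imread('pics/o_top.png');b=cv2.imread('pics/o_scene.png');b=cv2.resize(b[:,:],(750,333));a=a[180:,:] if 0 else a
cv2.imwrite('pics/o2.png',b)"
```

```text
(no output)
```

View pics/o_top.png

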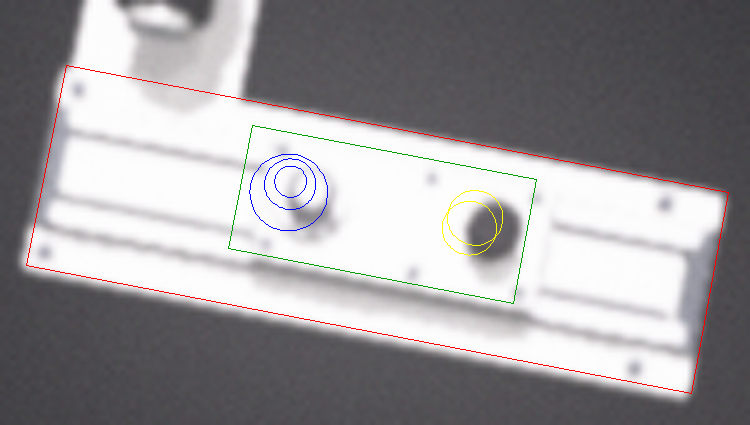

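View pics/o_scene.png

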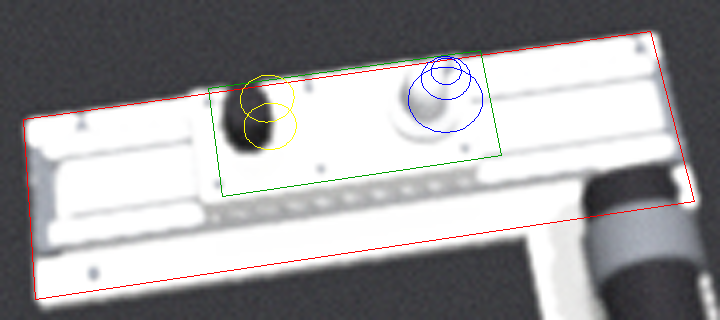

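```bash
cat > fit.py <<'E'
from h import *
I={n:cv2.imread(f"pics/{n}0.png") for n in C}
knob=np.array([.6186,-.0892])
tc=[((439.2,163.2),(.055,-.18,.012)),((432.6,204.2),(-.055,-.18,.0)),((299.6,178.2),(-.055,.18,.0))]
f4=lambda x,y:(210+(x+.5)/4-.5,285+(y+.5)/4-.5)
sc=[(f4(25,120),(-.055,-.18,.012)),(f4(660,33),(-.055,.18,.012)),(f4(40,307),(.055,-.18,.0))]
def F(p):
    r=[]
    for n,L in(("top",tc),("scene",sc)):
        r.append((proj(n,rigp(p,[b for a,b in L]))-np.array([a for a,b in L])).ravel())
    r.append((rigp(p,[(0,-.045+p[3],.094)])[0,:2]-knob)*700)
    return np.concatenate(r)
s=least_squares(F,[.63,-.03,-.2,0],x_scale=.01); p=s.x; c=p[3]; print(p,s.fun.round(2))
print("knob",rigp(p,[(0,-.045+c,0)]),"post",rigp(p,[(0,.05+c,0)]),"hole",rigp(p,[(0,.055,0)]))
np.save("rig.npy",p)
def draw(n,off,wh,sc,fn):
    x,y=off;im=cv2.resize(I[n][y:y+wh[1],x:x+wh[0]],None,fx=sc,fy=sc,interpolation=cv2.INTER_CUBIC)
    def pl(P,col):
        q=(proj(n,rigp(p,P))-off+.5)*sc-.5; cv2.polylines(im,[np.round(q).astype(int)],True,col,1)
    R=lambda a,b,c,d,z:[(a,b,z),(c,b,z),(c,d,z),(a,d,z)]
    pl(R(-.055,-.18,.055,.18,.012),(0,0,255)); pl(R(-.033,-.075+c,.033,.075+c,.056),(0,160,0))
    pl(circ(0,.05+c,.066,.02),(255,0,0));pl(circ(0,.05+c,.096,.008),(255,0,0));pl(circ(0,.05+c,.089,.013),(255,0,0));pl(circ(0,-.045+c,.094,.014),(0,255,255));pl(circ(0,-.045+c,.064,.014),(0,255,255))
    cv2.imwrite(fn,im)
draw("top",(295,125),(150,85),5,"pics/p_top.png");draw("scene",(210,285),(180,80),4,"pics/p_scene.png")
E
python3 fit.py
```

```text
[ 0.63296891 -0.03240371 -0.20100245 -0.01352158] [ 0.35  0.4  -1.42  0.13 -0.22  0.08  0.26 -1.05 -1.72 -0.74  0.09 -0.46
  1.88 -0.38]
knob [[ 0.62128498 -0.08974707  0.        ]] post [[0.64025189 0.00334028 0.        ]] hole [[0.64394976 0.02148897 0.        ]]
```

View pics/p_top.png

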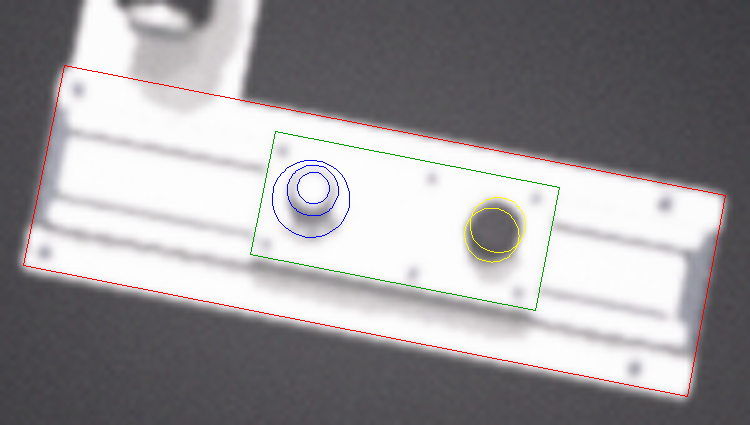

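View pics/p_scene.png

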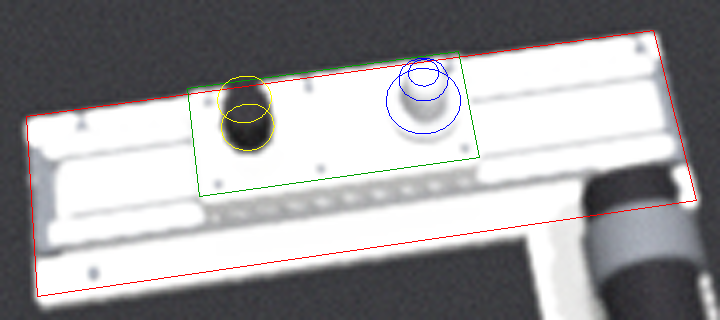

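```bash
cat >> h.py <<'E'
from scipy.spatial.transform import Rotation as Ro
YAW=-.197
def down(jx,jy):
    y=np.array([jx,jy,0.]);y/=np.linalg.norm(y);z=np.array([0,0,-1.]);return Ro.from_matrix(np.c_[np.cross(y,z),y,z])
RAIL=np.array([np.sin(-YAW),np.cos(-YAW)]); ACR=np.array([np.cos(YAW),np.sin(YAW)])
def rel(o,pos,R):
    R0=Ro.from_rotvec(o["tool_rot"]); d=R0.inv().apply(np.array(pos)-o["tool_pos"])*100
    a=(R0.inv()*R).as_rotvec()
    return d.round(2),(np.degrees(a)/5).round(2)
def say(*tg):
    from station import ctrl
    o=ctrl.get_obs();print(round(o["t"],2),o["tool_pos"].round(4),"F",o["contact_force"].round(1),"op",round(o["opening"],4))
    for pos,j in tg:
        print(pos,*rel(o,pos,down(*j)))
E
python3 -c "
from h import *
say(((.5,.2,.2),RAIL),((.446,-.234,.15),RAIL),((.446,-.234,.004),RAIL))"
```

```text
0.1 [0.2378 0.5774 0.2302] F [-0.1 -0.4 -0.7] op 0.0855
(0.5, 0.2, 0.2) [-38.62 -24.9    3.05] [-0.02 -0.   -2.22]
(0.446, -0.234, 0.15) [-50.16 -67.07   8.13] [-0.02 -0.   -2.22]
(0.446, -0.234, 0.004) [-50.16 -67.04  22.73] [-0.02 -0.   -2.22]
```

>>> apply_moves(rows=[[-38.6, -24.9, 3, 0, 0, -2.22], [-38.6, -24.9, 3, 0, 0, -2.22], [-38.6, -24.9, 3, 0, 0, -2.22], [-38.6, -24.9, 3, 0, 0, -2.22], [-38.6, -24.9, 3, 0, 0, -2.22], [-38.6, -24.9, 3, 0, 0, -2.22], [-38.6, -24.9, 3, 0, 0, -2.22], [-38.6, -24.9, 3, 0, 0, -2.22], [-50.2, -67.1, 8.1, 0, 0, -2.22], [-50.2, -67.1, 8.1, 0, 0, -2.22], [-50.2, -67.1, 8.1, 0, 0, -2.22], [-50.2, -67.1, 8.1, 0, 0, -2.22], [-50.2, -67.1, 8.1, 0, 0, -2.22], [-50.2, -67.1, 8.1, 0, 0, -2.22], [-50.2, -67.1, 8.1, 0, 0, -2.22], [-50.2, -67.1, 8.1, 0, 0, -2.22], [-50.2, -67.1, 8.1, 0, 0, -2.22], [-50.2, -67.1, 8.1, 0, 0, -2.22], [-50.2, -67.1, 8.1, 0, 0, -2.22], [-50.2, -67.1, 8.1, 0, 0, -2.22]], grip=0)

```text
t: 2.1
tool_pos: [0.4457, -0.2347, 0.1496]
tool_rot: [-0.312, -3.124, 0.001]
contact_force: [0.7, 0.5, -0.1]
opening: 0.0854
```

```bash
python3 - <<'E'
from h import *
from station import ctrl
say(((.446,-.234,.08),RAIL),((.446,-.234,.004),RAIL))
cv2.imwrite("pics/s1.png",cv2.resize(ctrl.get_image("scene")["color"][180:340,120:320],None,fx=4,fy=4))
E
```

```text
2.1 [ 0.4457 -0.2347  0.1496] F [ 0.7  0.5 -0.1] op 0.0854
(0.446, -0.234, 0.08) [-0.03  0.08  6.96] [-0.01 -0.02 -0.02]
(0.446, -0.234, 0.004) [-0.04  0.09 14.56] [-0.01 -0.02 -0.02]
```

View pics/s1.png

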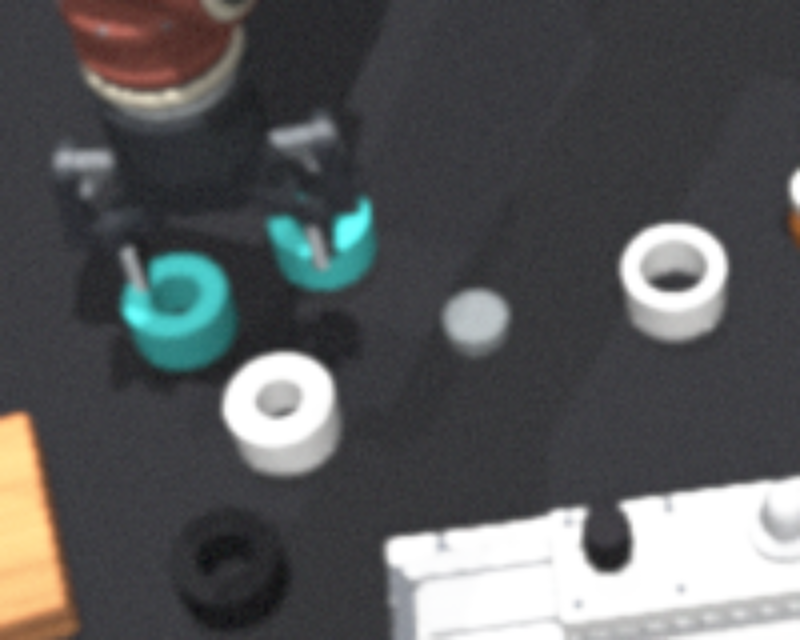

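The gripper hangs over the mid ring (crop 280,410), and only perspective shifts it up the picture. Next I go down and close.

>>> apply_moves(rows=[[0, 0.08, 4, 0, 0, 0], [0, 0.08, 8, 0, 0, 0], [0, 0.08, 11, 0, 0, 0], [0, 0.08, 13, 0, 0, 0], [0, 0.08, 14.5, 0, 0, 0], [0, 0.08, 14.5, 0, 0, 0], [0, 0.08, 14.5, 0, 0, 0]])

```text
t: 2.85
tool_pos: [0.4462, -0.2323, 0.0052]
tool_rot: [-0.307, -3.125, 0.001]
contact_force: [0.1, 0.8, 0.1]
opening: 0.0856
```

>>> apply_moves(rows=[[0, 0, 0, 0, 0, 0], [0, 0, 0, 0, 0, 0], [0, 0, 0, 0, 0, 0], [0, 0, 0, 0, 0, 0], [0, 0, 0, 0, 0, 0], [0, 0, 0, 0, 0, 0], [0, 0, 0, 0, 0, 0]], grip=0.6, squeeze=40)

```text
t: 3.55
tool_pos: [0.4474, -0.2327, 0.0071]
tool_rot: [0.307, 3.126, -0.002]
contact_force: [-0.8, 1.9, 6.3]
opening: 0.0593
```

```bash
python3 - <<'E'
from h import *
from station import ctrl
say(((.446,-.234,.125),RAIL),((.639,.0037,.125),RAIL))
cv2.imwrite("pics/s2.png",cv2.resize(ctrl.get_image("scene")["color"][220:340,120:270],None,fx=5,fy=5))
E
```

```text
3.55 [ 0.4474 -0.2327  0.0071] F [-0.8  1.9  6.3] op 0.0593
(0.446, -0.234, 0.125) [  0.1   -0.17 -11.79] [-0.01  0.01  0.02]
(0.639, 0.0037, 0.125) [-14.21  26.9  -11.81] [-0.01  0.01  0.02]
```

View pics/s2.png

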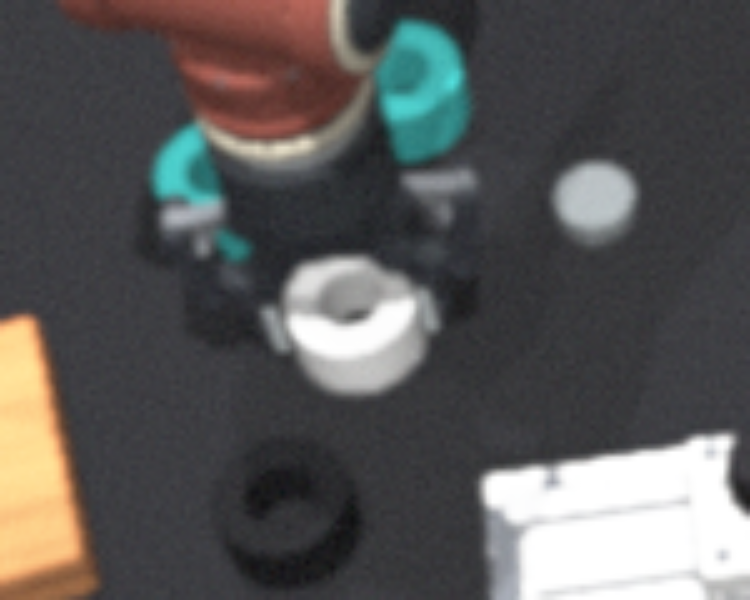

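The ring is held between the pads, opening 59 mm. Lift and carry next.

>>> apply_moves(rows=[[0, 0, -2, 0, 0, 0], [0, 0, -5, 0, 0, 0], [0, 0, -9, 0, 0, 0], [0, 0, -12.3, 0, 0, 0], [-2.5, 4.5, -12.3, 0, 0, 0], [-5, 9, -12.3, 0, 0, 0], [-7.5, 13.5, -12.3, 0, 0, 0], [-10, 18, -12.3, 0, 0, 0], [-12, 22.5, -12.3, 0, 0, 0], [-13.5, 25.5, -12.3, 0, 0, 0], [-14.2, 26.9, -12.3, 0, 0, 0], [-14.2, 26.9, -12.3, 0, 0, 0], [-14.2, 26.9, -12.3, 0, 0, 0]])

```text
t: 4.9
tool_pos: [0.6382, 0.0031, 0.1295]
tool_rot: [-0.307, -3.126, 0.003]
contact_force: [-0.0, -1.0, -3.1]
opening: 0.0593
```

```bash
python3 - <<'E'
from h import *
from station import ctrl
say(((.64,.0037,.125),RAIL))
for n,(x,y,w,h) in dict(scene=(220,230,150,110),top=(310,120,120,90)).items():
    im=ctrl.get_image(n)["color"]; cv2.imwrite(f"pics/{n}3.png",im)
    cv2.imwrite(f"pics/{n}3c.png",cv2.resize(im[y:y+h,x:x+w],None,fx=5,fy=5,interpolation=cv2.INTER_CUBIC))
E
```

```text
4.9 [0.6382 0.0031 0.1295] F [-0.  -1.  -3.1] op 0.0593
(0.64, 0.0037, 0.125) [-0.17  0.09  0.45] [-0.02 -0.    0.02]
```

View pics/scene3c.png

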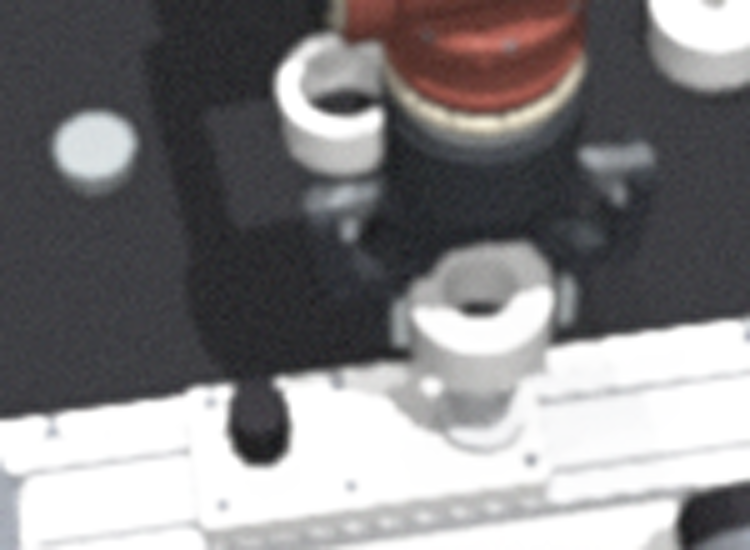

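View pics/top3c.png

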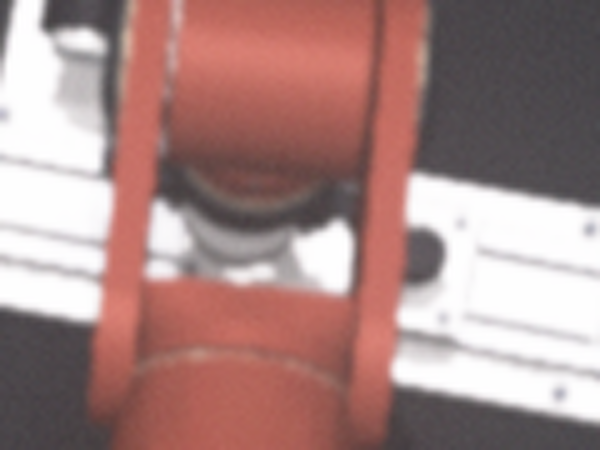

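```bash
python3 - <<'E'
from h import *
def ext(x,y,z0,z1,r):
    q=(proj("scene",np.vstack([circ(x,y,z0,r),circ(x,y,z1,r)]))-(220,230)+.5)*5-.5
    return np.array([q[:,0].min(),q[:,0].max(),q[:,1].max()])
f=lambda v,o,*a:ext(*v,*a)-o
r=least_squares(f,[.638,.003],args=(np.array([411,555,391.]),.1224,.1584,.03),x_scale=.01,diff_step=1e-4)
p=least_squares(f,[.638,.003],args=(np.array([439,524,452.]),.056,.066,.02),x_scale=.01,diff_step=1e-4)
k=least_squares(f,[.619,-.09],args=(np.array([228,291,466.]),.064,.094,.014),x_scale=.01,diff_step=1e-4)
for s in(r,p,k): print(s.x.round(4),s.fun.round(1))
E
```

```text
[0.6382 0.0056] [-2.   2.  -0.1]
[0.6402 0.0046] [-3.9  3.9 -0.1]
[ 0.6232 -0.0892] [-3.7  3.7 -0.1]
```

>>> apply_moves(rows=[[-0.2, -0.07, 0, 0, 0, 0], [-0.2, -0.07, 1, 0, 0, 0], [-0.2, -0.07, 2, 0, 0, 0], [-0.2, -0.07, 2.6, 0, 0, 0], [-0.2, -0.07, 3.0, 0, 0, 0], [-0.2, -0.07, 3.4, 0, 0, 0], [-0.2, -0.07, 3.8, 0, 0, 0]])

```text
t: 5.7
tool_pos: [0.6402, 0.0015, 0.0917]
tool_rot: [0.309, 3.126, -0.002]
contact_force: [0.2, 1.7, -2.6]
opening: 0.0593
```

Bottom of the ring is below the taper with no contact force, so I carry on down.

>>> apply_moves(rows=[[0, 0, 0.5, 0, 0, 0], [0, 0, 0.9, 0, 0, 0], [0, 0, 1.3, 0, 0, 0], [0, 0, 1.7, 0, 0, 0], [0, 0, 1.85, 0, 0, 0], [0, 0, 1.85, 0, 0, 0]])

```text
t: 6.3
tool_pos: [0.6403, 0.0016, 0.0733]
tool_rot: [0.309, 3.126, -0.002]
contact_force: [-0.2, 0.7, -2.4]
opening: 0.0595
```

>>> apply_moves(rows=[[0, 0, 0.1, 0, 0, 0], [0, 0, 0.2, 0, 0, 0], [0, 0, 0.3, 0, 0, 0], [0, 0, 0.3, 0, 0, 0]])

```text
t: 6.7
tool_pos: [0.641, 0.0014, 0.0731]
tool_rot: [0.308, 3.125, -0.003]
contact_force: [-6.6, 0.4, 9.9]
opening: 0.0594
```

Seated: about 10 N upward at the expected height. Release and lift straight up.

>>> apply_moves(rows=[[0, 0, 0, 0, 0, 0], [0, 0, 0, 0, 0, 0], [0, 0, 0, 0, 0, 0], [0, 0, 0, 0, 0, 0], [0, 0, 0, 0, 0, 0]], grip=0)

```text
t: 7.2
tool_pos: [0.6408, 0.0014, 0.0728]
tool_rot: [0.308, 3.125, -0.003]
contact_force: [0.9, -0.4, -0.4]
opening: 0.0854
```

>>> apply_moves(rows=[[0, 0, -2, 0, 0, 0], [0, 0, -5, 0, 0, 0], [0, 0, -9, 0, 0, 0], [2, -5, -11, 0, 0, -1.5], [2, -10, -11, 0, 0, -3], [2, -15, -11, 0, 0, -4.5], [2, -15, -11, 0, 0, -6]])

```text
t: 7.9
tool_pos: [0.5908, -0.1461, 0.1835]
tool_rot: [-0.512, 3.099, -0.006]
contact_force: [-0.0, 0.5, 0.9]
opening: 0.0853
```

```bash
python3 - <<'E'
from h import *
from station import ctrl
say(((.62,-.09,.16),-ACR),((.62,-.09,.16),ACR))
for n,(x,y,w,h) in dict(scene=(220,250,150,110),top=(310,120,120,90)).items():
    im=ctrl.get_image(n)["color"]; cv2.imwrite(f"pics/{n}4.png",im)
    cv2.imwrite(f"pics/{n}4c.png",cv2.resize(im[y:y+h,x:x+w],None,fx=5,fy=5,interpolation=cv2.INTER_CUBIC))
print(ctrl.get_obs()["q"].round(2))
E
```

```text
7.9 [ 0.5908 -0.1461  0.1835] F [-0.   0.5  0.9] op 0.0853
(0.62, -0.09, 0.16) [-4.57  4.39  2.33] [ -0.05  -0.02 -11.99]
(0.62, -0.09, 0.16) [-4.57  4.39  2.33] [-0.03  0.05 24.01]
[-0.36  0.05  1.7  -0.    1.39 -2.25]
```

View pics/scene4c.png

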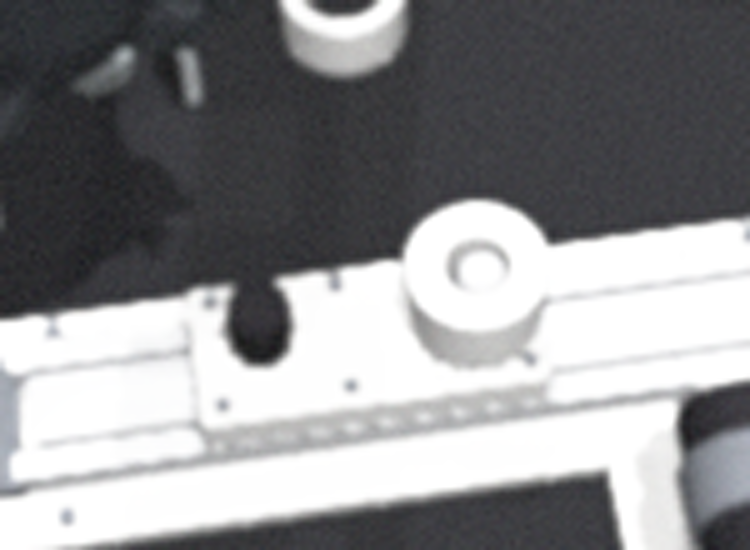

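View pics/top4c.png

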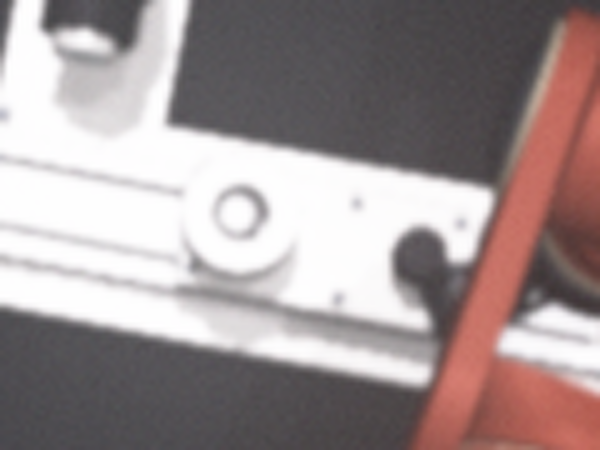

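The ring sits flat on the shoulder: scene crop (477,283), the post tip showing in its bore. The last joint's limit makes me turn the other way for the knob, jaws across the rail.

>>> apply_moves(rows=[[-1, 1, 1, 0, 0, 1.7], [-2, 2, 1, 0, 0, 3.4], [-3, 3, 1, 0, 0, 5.1], [-4, 4, 1, 0, 0, 6.8], [-4.57, 4.39, 2, 0, 0, 8.5], [-4.57, 4.39, 2, 0, 0, 10.2], [-4.57, 4.39, 2, 0, 0, 11.9], [-4.57, 4.39, 2, 0, 0, 13.6], [-4.57, 4.39, 2, 0, 0, 15.3], [-4.57, 4.39, 2, 0, 0, 17], [-4.57, 4.39, 2, 0, 0, 18.7], [-4.57, 4.39, 2, 0, 0, 20.4], [-4.57, 4.39, 2, 0, 0, 22.1], [-4.57, 4.39, 2, 0, 0, 24], [-4.57, 4.39, 2, 0, 0, 24], [-4.57, 4.39, 2, 0, 0, 24], [-4.57, 4.39, 2, 0, 0, 24], [-4.57, 4.39, 2, 0, 0, 24], [-4.57, 4.39, 2, 0, 0, 24]])

```text
t: 9.9
tool_pos: [0.6207, -0.0872, 0.1628]
tool_rot: [2.43, 1.988, -0.0]
contact_force: [-1.0, 0.4, 0.2]
opening: 0.0854
```

```bash
python3 - <<'E'
from h import *
from station import ctrl
say(((.6215,-.0915,.11),ACR),((.6215,-.0915,.063),ACR))
print(ctrl.get_obs()["q"].round(2))
E
```

```text
9.9 [ 0.6207 -0.0872  0.1628] F [-1.   0.4  0.2] op 0.0854
(0.6215, -0.0915, 0.11) [-0.4   0.16  5.28] [ 0.02  0.02 -0.03]
(0.6215, -0.0915, 0.063) [-0.39  0.15  9.98] [ 0.02  0.02 -0.03]
[-0.26  0.11  1.67 -0.    1.36 -0.06]
```

>>> apply_moves(rows=[[-0.4, 0.15, 2, 0, 0, 0], [-0.4, 0.15, 5, 0, 0, 0], [-0.4, 0.15, 7, 0, 0, 0], [-0.4, 0.15, 9, 0, 0, 0], [-0.4, 0.15, 9.9, 0, 0, 0], [-0.4, 0.15, 9.9, 0, 0, 0], [-0.4, 0.15, 9.9, 0, 0, 0]])

```text
t: 10.6
tool_pos: [0.6221, -0.0917, 0.0647]
tool_rot: [2.429, 1.987, 0.001]
contact_force: [1.2, 0.4, 0.3]
opening: 0.0851
```

>>> apply_moves(rows=[[0, 0, 0, 0, 0, 0], [0, 0, 0, 0, 0, 0], [0, 0, 0, 0, 0, 0], [0, 0, 0, 0, 0, 0], [0, 0, 0, 0, 0, 0], [0, 0, 0, 0, 0, 0], [0, 0, 0, 0, 0, 0], [0, 0, 0, 0, 0, 0]], grip=0.85, squeeze=50)

```text
t: 11.4
tool_pos: [0.6225, -0.0918, 0.0655]
tool_rot: [2.429, 1.987, 0.002]
contact_force: [-1.0, -0.1, 5.4]
opening: 0.0266
```

```bash
python3 - <<'E'
from h import *
from station import ctrl
say(((.6215,-.0915,.08),ACR))
im=ctrl.get_image("scene")["color"]
cv2.imwrite("pics/s5.png",cv2.resize(im[250:360,210:360],None,fx=5,fy=5,interpolation=cv2.INTER_CUBIC))
E
```

```text
11.4 [ 0.6225 -0.0918  0.0655] F [-1.  -0.1  5.4] op 0.0266
(0.6215, -0.0915, 0.08) [ 0.01 -0.1  -1.45] [ 0.04  0.02 -0.03]
```

View pics/s5.png

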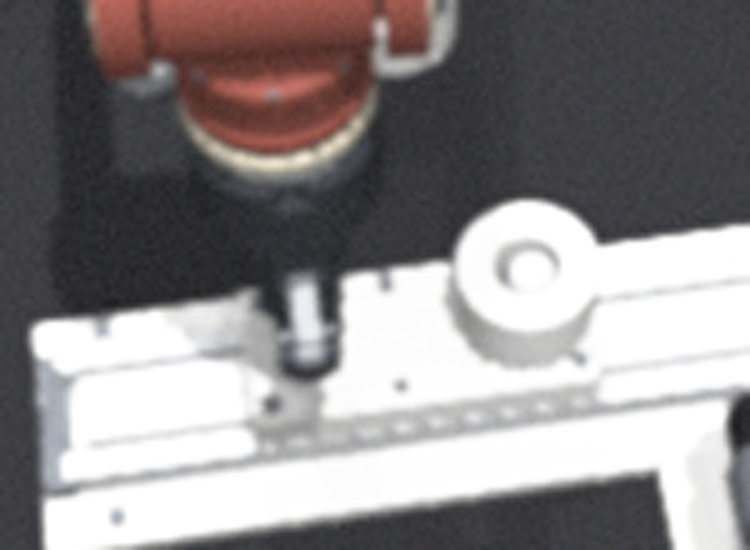

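The knob is gripped (opening 27 mm) and the ring is undisturbed. Pull up 14 mm.

>>> apply_moves(rows=[[0, 0, -0.3, 0, 0, 0], [0, 0, -0.6, 0, 0, 0], [0, 0, -0.9, 0, 0, 0], [0, 0, -1.2, 0, 0, 0], [0, 0, -1.4, 0, 0, 0], [0, 0, -1.4, 0, 0, 0], [0, 0, -1.4, 0, 0, 0]], squeeze=60)

```text
t: 12.15
tool_pos: [0.6223, -0.0918, 0.0772]
tool_rot: [2.429, 1.986, 0.002]
contact_force: [7.4, -1.9, -10.6]
opening: 0.0262
```

>>> apply_moves(rows=[[0, 0, -0.4, 0, 0, 0], [0.2, 0, -0.4, 0, 0, 0], [0.5, 0, -0.4, 0, 0, 0], [1, 0, -0.4, 0, 0, 0], [1.5, 0, -0.4, 0, 0, 0], [2, 0, -0.4, 0, 0, 0], [2, 0, -0.4, 0, 0, 0]])

```text
t: 12.85
tool_pos: [0.6262, -0.0718, 0.0788]
tool_rot: [2.428, 1.986, 0.003]
contact_force: [8.1, -1.3, -10.5]
opening: 0.0264
```

```bash
python3 - <<'E'
from h import *
from station import ctrl
im=ctrl.get_image("scene")["color"]
cv2.imwrite("pics/s6.png",cv2.resize(im[250:360,210:360],None,fx=5,fy=5,interpolation=cv2.INTER_CUBIC))
E
```

```text
(no output)
```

View pics/s6.png

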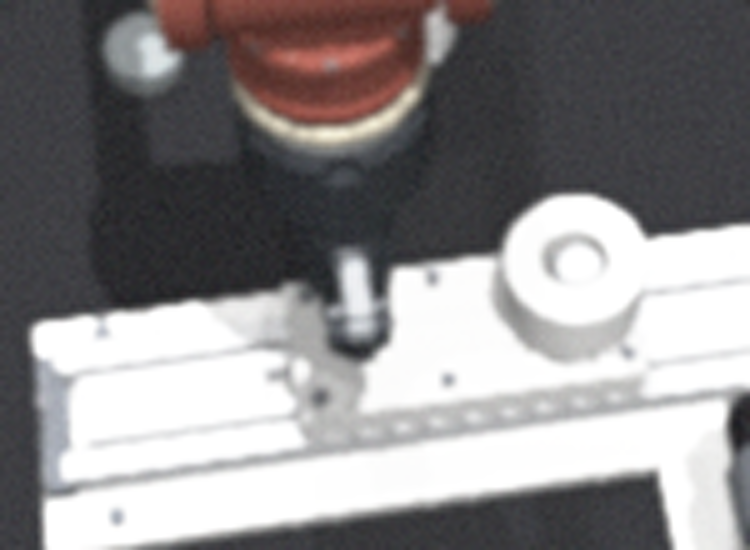

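>>> apply_moves(rows=[[0.3, 0.1, 0, 0, 0, 0], [0.8, 0.1, 0, 0, 0, 0], [1.5, 0.1, 0, 0, 0, 0], [2.3, 0.1, 0, 0, 0, 0], [3.1, 0.1, 0, 0, 0, 0], [3.9, 0.1, 0, 0, 0, 0], [4.7, 0.1, 0, 0, 0, 0], [5.5, 0.1, 0, 0, 0, 0], [6.2, 0.1, 0, 0, 0, 0], [6.8, 0.1, 0, 0, 0, 0], [7.1, 0.1, 0, 0, 0, 0], [7.1, 0.1, 0, 0, 0, 0]])

```text
t: 14.1
tool_pos: [0.6404, -0.0021, 0.0762]
tool_rot: [2.429, 1.987, 0.001]
contact_force: [5.3, -0.4, -9.8]
opening: 0.0263
```

```bash
python3 - <<'E'
from h import *
from station import ctrl
o=ctrl.get_obs(); p=np.load("rig.npy"); d=o["tool_pos"][:2]-np.array([.6224,-.0918])
print("travel",(d@RAIL).round(4),"lat",(d@ACR).round(4),"z",o["tool_pos"][2].round(4),o["contact_force"].round(1), "rig y knob by fit",((o["tool_pos"][:2]-p[:2])@RAIL).round(4))
n="top"
for n,(x,y,w,h) in dict(scene=(210,250,180,110),top=(295,110,150,100)).items():
    im=ctrl.get_image(n)["color"]
    cv2.imwrite(f"pics/{n}7.png",cv2.resize(im[y:y+h,x:x+w],None,fx=4,fy=4,interpolation=cv2.INTER_CUBIC))
E
```

```text
travel 0.0915 lat 0.0001 z 0.0762 [ 5.3 -0.4 -9.8] rig y knob by fit 0.0312
```

View pics/scene7.png

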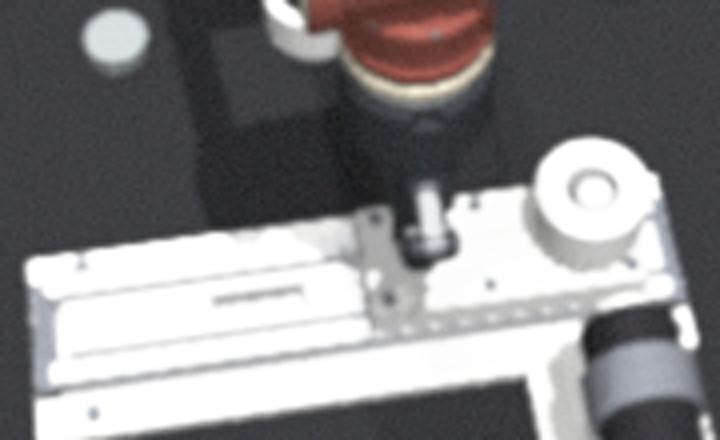

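View pics/top7.png

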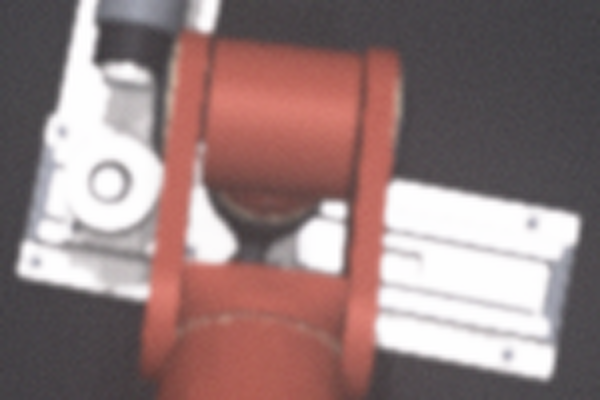

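The carriage is at about +76 mm and the ring is still on the post. Next I lower until the pin rides on the strip and creep forward.

>>> apply_moves(rows=[[0, 0, 0.15, 0, 0, 0], [0.1, 0, 0.3, 0, 0, 0], [0.2, 0, 0.3, 0, 0, 0], [0.3, 0, 0.3, 0, 0, 0], [0.4, 0, 0.3, 0, 0, 0], [0.5, 0, 0.3, 0, 0, 0], [0.6, 0, 0.3, 0, 0, 0], [0.7, 0, 0.3, 0, 0, 0]])

```text
t: 15.0
tool_pos: [0.6418, 0.004, 0.0752]
tool_rot: [2.429, 1.987, -0.001]
contact_force: [-4.0, -2.8, 5.9]
opening: 0.0264
```

Riding on the strip: z stuck at 75.2 mm with upward force. Creep on.

>>> apply_moves(rows=[[0.2, 0, 0.15, 0, 0, 0], [0.3, 0, 0.15, 0, 0, 0], [0.4, 0, 0.15, 0, 0, 0], [0.5, 0, 0.15, 0, 0, 0], [0.6, 0, 0.15, 0, 0, 0], [0.7, 0, 0.15, 0, 0, 0]])

```text
t: 15.6
tool_pos: [0.643, 0.0107, 0.0719]
tool_rot: [2.429, 1.987, -0.001]
contact_force: [4.8, -3.5, -8.6]
opening: 0.0264
```

The z fell to 71.9 mm and the spring pulls again, so the pin is entering the hole. Let it down.

>>> apply_moves(rows=[[0, 0, 0.2, 0, 0, 0], [0, 0, 0.4, 0, 0, 0], [0, 0, 0.6, 0, 0, 0], [0, 0, 0.7, 0, 0, 0], [0, 0, 0.7, 0, 0, 0]])

```text
t: 16.1
tool_pos: [0.6431, 0.0106, 0.0655]
tool_rot: [2.429, 1.987, -0.001]
contact_force: [-0.0, -2.2, 0.4]
opening: 0.0262
```

Back at the height of the plunger fully down. I'll check the lock by tugging a little both ways, then release.

>>> apply_moves(rows=[[0.2, 0, 0.1, 0, 0, 0], [0.4, 0, 0.1, 0, 0, 0], [0.5, 0, 0.1, 0, 0, 0], [0.5, 0, 0.1, 0, 0, 0]])

```text
t: 16.5
tool_pos: [0.6433, 0.0111, 0.0655]
tool_rot: [2.425, 1.984, -0.013]
contact_force: [-4.3, -16.5, 4.2]
opening: 0.0264
```

>>> apply_moves(rows=[[-0.2, 0, 0, 0, 0, 0], [-0.4, 0, 0, 0, 0, 0], [-0.6, 0, 0, 0, 0, 0], [-0.6, 0, 0, 0, 0, 0]])

```text
t: 16.9
tool_pos: [0.6424, 0.0072, 0.0656]
tool_rot: [2.427, 1.985, -0.008]
contact_force: [1.9, 4.6, -2.8]
opening: 0.0258
```

>>> apply_moves(rows=[[0.1, 0, 0, 0, 0, 0], [0.1, 0, 0, 0, 0, 0], [0.1, 0, 0, 0, 0, 0], [0.1, 0, 0, 0, 0, 0], [0.1, 0, 0, 0, 0, 0], [0.1, 0, 0, 0, 0, 0]], grip=0)

```text
t: 17.5
tool_pos: [0.6426, 0.0081, 0.0657]
tool_rot: [2.427, 1.985, -0.008]
contact_force: [-0.8, -0.2, 0.1]
opening: 0.0855
```

>>> apply_moves(rows=[[0, 0, -1, 0, 0, 0], [0, 0, -3, 0, 0, 0], [0, 0, -6, 0, 0, 0], [0, 0, -10, 0, 0, 0], [0, 0, -12, 0, 0, 0], [-4, -3, -12, 0, 0, 0], [-8, -6, -12, 0, 0, 0], [-12, -9, -12, 0, 0, 0], [-16, -12, -12, 0, 0, 0], [-20, -15, -12, 0, 0, 0], [-23, -18, -12, 0, 0, 0], [-23, -18, -12, 0, 0, 0]])

```text
t: 18.7
tool_pos: [0.4178, -0.1829, 0.1879]
tool_rot: [2.431, 1.977, -0.01]
contact_force: [0.4, 0.3, 0.3]
opening: 0.0852
```

```bash
python3 - <<'E'
from h import *
from station import ctrl
for n,(x,y,w,h) in dict(scene=(210,250,180,110),top=(295,110,150,100)).items():
    im=ctrl.get_image(n)["color"]; cv2.imwrite(f"pics/{n}8.png",im)
    cv2.imwrite(f"pics/{n}8c.png",cv2.resize(im[y:y+h,x:x+w],None,fx=4,fy=4,interpolation=cv2.INTER_CUBIC))
E
```

```text
(no output)
```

View pics/scene8c.png

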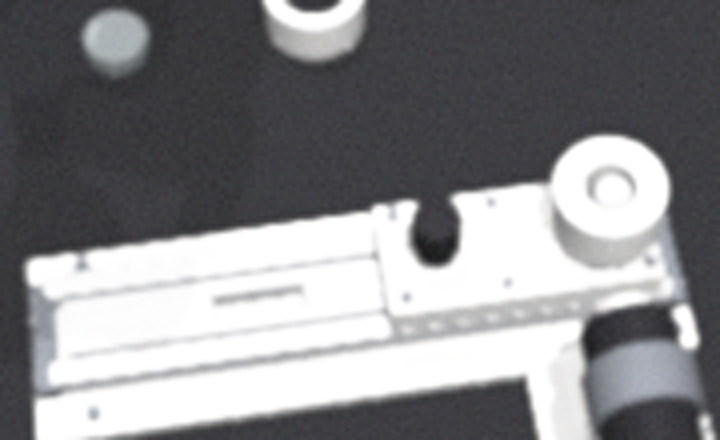

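View pics/top8.png

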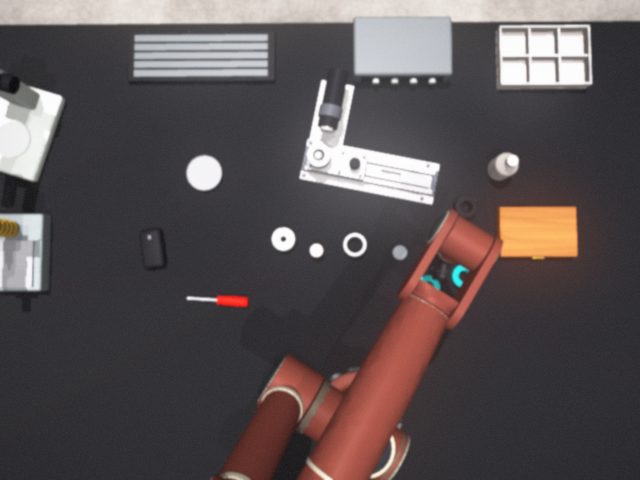

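Ring on the post at scene crop (611,190), knob at (436,233), other rings and bystanders in place. As a last check I measure the knob's height, free of the gripper, before and after.

```bash
python3 - <<'E'
from h import *
for a,bs,bt in(("0",(260,303,284,327),(382,160,406,182)),("8",(309,296,329,320),(345,153,367,175))):
    B=[("scene",blob(cv2.imread(f"pics/scene{a}.png"),bs,True,120)),("top",blob(cv2.imread(f"pics/top{a}.png"),bt,True,130))]
    f=lambda v:np.concatenate([hullc(n,v[0],v[1],v[2]-.015,v[2]+.015,.014)[0]-b[0] for n,b in B])
    s=least_squares(f,[.63,-.04,.079],x_scale=.01,diff_step=1e-4); print(a,s.x.round(4),s.fun.round(2),[b for n,b in B])
E
```

```text
0 [ 0.619  -0.0892  0.0811] [ 0.22 -0.    0.25  0.07] [(array([270.66382979, 311.32340426]), 235), (array([393.16049383, 171.12345679]), 81)]
8 [0.6389 0.0103 0.0818] [ 0.11 -0.    0.12  0.04] [(array([318.12334802, 304.46696035]), 227), (array([354.13333333, 163.56      ]), 75)]
```

```bash
python3 -c "
from station import ctrl
print(ctrl.finish_job())"
```

```text
the job is handed in; nothing more can be done
None
```

The job is handed in at about 18.8 s of the 54 s allowed. The 30 mm bore ring is on the post and the carriage is locked at the lens end.

I seated the ring while the carriage was still parked, with about 10 N of contact at the expected height. Then I pulled the plunger, slid the carriage about 0.10 m and crept forward with the pin riding on the strip until it dropped into the hole.

**Checks that agreed**
- The tool height at the knob went from 75.2 mm riding on the strip back to 65.5 mm. That is the height at which I first gripped the knob with the plunger down.
- A 16 N push towards the lens moved the carriage only about 0.5 mm.
- After release, the cameras put the knob height within 0.7 mm of its parked height.
- The last pictures show the ring flat on the post, and the other rings and bystanders where they were. The turquoise rings were partly hidden behind the arm in that view.

**Checks that were less tidy**
- The backward tug gave about 4 mm at 4.6 N. The hole's play should be 3 mm, and I put the rest down to flex in the grip.
- The two cameras disagree by 1–3 mm. The carriage position I work out from them, about 0.088, is therefore only that accurate and sits at the near end of the stated range.

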